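# Open the bar clamp to its end stop

## Task

Open the bar clamp right up for the next glue-up: press down the thumb latch on its sliding jaw and keep it held down while you push the jaw along the bar, until the jaw is hard against the end stop; then let the latch spring back up so that the jaw is locked there. It is all done by pressing and pushing, nothing is to be picked up. Leave the other things on the bench where they are.

Things in the scene. Friction and masses are not known exactly. Their poses are not given: they have to be found in the camera images.
- clamp: Bar clamp fixed to the bench, jaws up: aluminium bar 18 mm wide, 435 mm long, underside 20 mm and top 50 mm above the bench, held in two wooden cradles 130 mm wide and 35 mm high. Origin on the bench under the bar; y runs along the bar, z up. Towards -y: fixed iron head, 105 mm high, at y -220 to -157 mm, with screw and wooden handle out to y -385 mm. Towards +y: the end stop
- stop_face (a point): Middle of the end stop's face that meets the jaw: y = +153 mm in the clamp's frame, 55 mm above the bench. The end stop is a dark iron block 36 mm wide, its top 64 mm above the bench, across the bar's +y end
- jaw (a joint): Slide of the dark iron sliding jaw along the clamp's +y, in m: 0 nearest the fixed head, 0.200 hard against the end stop; starts between 0 and 0.09. With the latch up its tooth stands in a rack under the bar (8 mm pitch, about 1 mm of play) and holds the jaw; with the latch down it slides with 2 to 4 N and stays where it is left
- jaw_lip (a point): Middle of the top of the lip, a part of the sliding jaw that a fingertip on the latch can push against: 38 mm wide, 15 mm thick along the bar, top 84 mm above the bench. The jaw is a U seen from the side: a sleeve on the bar, 86 mm long, top 58 mm above the bench; this lip at its +y end; the upright jaw, 18 mm thick, 40 mm wide, top 108 mm above the bench, at its -y end
- latch (a joint): How far the thumb latch is pressed down, in m: 0 is up (jaw locked), 0.0075 is down on its stop. Its spring pushes back with 5 N at the start and 8 N when fully down; its tooth is clear of the rack from 0.005. The rack's last notch is wide: the latch can come fully up with the jaw within 3 mm of the end stop
- latch_top (a point): Centre of the top of the thumb latch, a flat steel plate 34 mm across the bar and 40 mm along it, 74 mm above the bench when up, in the jaw's 53 mm long well, open to both sides. It moves with jaw and latch. The lip's face is 27 mm away towards the clamp's +y and 10 mm higher than the plate (17 mm when down); the upright jaw is 26 mm away towards -y and 34 mm higher
- glue: Bystander: white glue bottle with a red cap, 58 mm across and 150 mm tall, standing; origin under its middle
- mallet: Bystander: wooden carver's mallet standing on its head, 92 mm across and 192 mm tall; origin under its middle
- caul: Bystander: pine block 45 x 95 x 22 mm, lying flat; origin under its middle
- chisel: Bystander: wood chisel with a wooden handle, 222 mm long and 22 mm high, lying; origin under it near the middle of its length, blade towards its +y

How it is judged:
On the way, in this order (a step that is already met when the one before it is completed fails the run):
1. the thumb latch is pressed down, the jaw still where it started (value of joint latch above 0.0045 m and distance of jaw_lip from where it was at the start of the episode below 0.01 m), for 0.1 s.
2. with the latch still down, the jaw is against the end stop (value of joint jaw above 0.197 m and value of joint latch above 0.003 m), for 0.05 s.
At the end, for the whole second after the job is handed in: The jaw is within 3 mm of the end stop and at rest, the latch is up again (within 1 mm) so that it is locked, and the glue bottle, mallet, pine block and chisel are within 20 mm of where they stood (value of joint jaw above 0.197 m and value of joint latch below 0.001 m and velocity of joint jaw between -0.005 and 0.005 m/s and distance of each of glue, mallet, caul, chisel from where it was at the start of the episode below 0.02 m); the robot touches nothing.
It fails at once if the jaw is forced along, or let lock again part of the way, with the latch up (distance of jaw_lip from where it was at the start of the episode above 0.01 m and value of joint jaw below 0.19 m and value of joint latch below 0.001 m).
It fails at once if a bystander is shoved, lifted or carried off (distance of any of glue, mallet, caul, chisel from where it was at the start of the episode above 0.02 m).
It fails at once if a standing bystander is tipped over (angle between any of glue, mallet's own z axis and vertical above 0.5 rad).
It also fails if it takes over 35 s, if anything falls off the work surface, if the arm or the gripper's body presses on something with over 40 N, if the wrist force passes 120 N, or if a joint passes its speed limit or range.

## Robot

A 7-joint arm with a two-finger parallel gripper is mounted at the origin on the work surface. World frame = base frame: x ahead of the robot, y to its left, z up, the work surface at z = 0. Lengths are in m, angles in rad, forces in N, time in s.
With the tool pointing down it reaches from about 0.425 to 0.925 m from the base axis. Payload 6.8 kg.
Tool frame: the origin (TCP) lies on the centre line of the jaws, within the pads' length; the fingertips stand 14 mm ahead of it and the grasp point (between the pads) lies 5 mm behind it (r.nose_length is the distance from the TCP to the fingertips, in m); z points along the fingers, y is the direction in which the jaws open and shut (so a half turn about z gives the same grasp; the last joint's range is limited). The gripper opens to 85 mm and grips with 20 to 120 N. Pads are 22 mm wide; open, the fingers measure 114 mm over their backs; the gripper's body (76 mm by 85 mm) begins 54 mm behind the grasp point. The pads swing forward as they close: fully open they stand 13 mm farther back than shut.
Start: joints at [-1.276, 0.477, 0.022, 1.555, -0.011, 1.109, -0.083], TCP at [0.265, 0.621, 0.245] pointing down, gripper open.
Joint ranges: [-2.96, 2.96], [-0.34, 2.1], [-1.41, 1.46], [0.24, 2.44], [-1.37, 4.51], [0.17, 1.92], [-2.96, 2.96]. Speed limits (rad/s): [2.39, 2.39, 3.14, 3.14, 3.14, 3.14, 3.14].

## Interface

Orientations are given as a rotation vector (axis times angle).
In Python, from bench import r, imaging, look_for, outline_of gives the robot as it stands. The module is installed in compiled form; this text tells all that it offers.
- The arm moves only by the tool carry_out, never from a script. Its arguments are lists of equal length, an entry for each row: "offset": the shift along the tool's x, y, z as a fraction of full scale, a list of three; "turn": the turn, a rotation vector about the tool's x, y, z as a fraction of full scale, a list of three. A call has 1 to 8 rows; each row is the pose to reach, as a shift and turn from the pose commanded when the call began, along the tool's axes at that moment; what a row does not reach only later rows make up. Full scale, the value 1, is 0.5 m for a shift and 1.5 rad for a turn. A row lasts 1/10 s, in which the tool goes at most 50 mm and 8.59 degrees, less where a joint would pass 70% of its speed; a pose out of reach is approached as far as the arm can. A call with a number of a shift or a turn outside -1 to 1 is refused whole. A call with a gripper value outside its range is refused whole. "hand" is the closure, from 0 (fully open) to 1 (shut), set as the call begins (left out, the last holds). The fingers move at their own pace and stop on an object; "force" is the grip in N (left out, the last holds). Time passes only in rows, so rows that repeat a pose let the fingers close. It gives the time, the measured TCP pose, the force and the opening at its end, in the units of the state.
- r.get_obs(): the state, without advancing time (a new reading comes with each control period).
- imaging.grab_frame(name): name is "scene" or "top" or "wrist"; returns a dict with "pixels" (480x640x3 uint8, red, green, blue), "fx", "fy", "cx", "cy" (pixels), "R" (3x3) and "t" (3): a world point X has camera coordinates R X + t. Camera axes: x right, y down, z forward; pixel columns grow to the right and rows downward; lengths in m; the calibration is good to about 2 mm. The wrist camera is an equidistant fisheye: a pixel r from the principal point sees the ray r / f radians off the axis. A picture is of the moment at which its call begins. There is no depth.
- r.hand_in(): hands the job in, once; it reports no verdict.
Trained networks look in the newest picture that a camera, given by its name, has taken for a name from the list of things; names that differ only in an ending like _2 or _b are one class to them, and where a whole thing is asked for, a point or a joint stands for the part that bears it (a point fixed in the world has none). Each returns a list of dicts, best first, with "score" (0 to 1); they miss things now and then, are a little off and sometimes report something else, mostly with a low value. They report only what shows in the picture. A call takes as long as a camera call.
- look_for(query, camera): "xyz" ([x, y, z] in m, in the coordinates of the camera as it stood for that picture, good to about 4 mm: the middle of the surface that is visible of it).
- outline_of(query, camera): "region" (480x640 bool, what is visible of it).
The state is a dict: "clock": time; "joints": joint angles; "qvel": joint speeds; "tau": joint torques, N m; "tcp_pos": TCP position; "orientation": TCP orientation; "contact_force": force on the tool from outside, world axes, zero at the start; "moment": the same for the moment, N m; "grip_width": finger opening in m.
Only numpy, scipy, OpenCV 4.12 (cv2) and the standard library are available. Lean on these libraries where they do the work, as an engineer would, in place of code of your own. Each camera call takes 0.05 s, during which the arm holds its last target. There are 200 camera calls.

## Working session

There is one attempt and no reset: what is moved stays moved. The work goes in short steps, Python scripts to look and compute and a tool call to move; the robot and the scene stay as the last step left them, time stands still between calls to the robot, and variables do not carry over. Pictures are saved under pics/ and viewed, about 8 in all and at most 12, crops included, and the job is handed in when it is done.

Besides the shell and the picture viewer there is one more tool, called after ">>>" as a command line: name --argument value ..., lists and objects as JSON in quotes. carry_out: Moves the arm, as the interface text tells. Shift numbers are shares of 0.5 m and turn numbers shares of 1.5 rad, none past 1 either way. Its arguments: {"type":"object","properties":{"offset":{"type":"array","items":{"type":"array","items":{"type":"number","minimum":-1,"maximum":1}}},"turn":{"type":"array","items":{"type":"array","items":{"type":"number","minimum":-1,"maximum":1}}},"hand":{"type":"number"},"force":{"type":"number"}},"required":["offset","turn"]}

```bash
mkdir -p pics
cat > h.py <<'E'
import numpy as np, cv2
from bench import r, imaging, look_for, outline_of
def world(f,p): return np.array(f["R"]).T@(np.array(p)-np.array(f["t"]))
def proj(f,X):
    c=np.array(f["R"])@np.array(X)+np.array(f["t"]); return np.array([f["fx"]*c[0]/c[2]+f["cx"],f["fy"]*c[1]/c[2]+f["cy"]])
def ray_at(f,u,v,z):
    d=np.array(f["R"]).T@np.array([(u-f["cx"])/f["fx"],(v-f["cy"])/f["fy"],1]); o=-np.array(f["R"]).T@np.array(f["t"])
    return o+d*(z-o[2])/d[2]
E
python3 - <<'E'
from h import *
np.set_printoptions(precision=4,suppress=True)
o=r.get_obs(); print(o["clock"],o["tcp_pos"],o["orientation"],r.nose_length)
for cam in ("top","scene"):
    f=imaging.grab_frame(cam); cv2.imwrite(f"pics/{cam}1.png",f["pixels"][:,:,::-1]); print(cam,-np.array(f["R"]).T@f["t"])
    for q in ("clamp","jaw_lip","latch_top","stop_face","glue","mallet","caul","chisel"):
        try:
            for d in look_for(q,cam)[:2]: w=world(f,d["xyz"]); print(q,round(d["score"],2),w,proj(f,w))
        except Exception as e: print(q,e)
print(r.get_obs()["clock"])
E
```

```text
0.0 [0.2644 0.6204 0.2443] [-0.6284 -3.0779  0.0029] 0.014
top [0.412  0.0427 0.935 ]
clamp 0.63 [ 0.5378 -0.18    0.0505] [453.4274 244.9936]
clamp 0.21 [0.4171 0.005  0.0193] [337.8172 319.447 ]
jaw_lip 0.81 [ 0.5418 -0.153   0.0757] [440.1641 240.0685]
latch_top 0.83 [ 0.5466 -0.1502  0.0746] [438.1328 237.1401]
stop_face 0.96 [ 0.5373 -0.1719  0.0474] [447.9751 245.4598]
glue 0.6 [ 0.6802 -0.1354  0.1007] [430.3971 150.0891]
mallet 0.66 [0.6795 0.0298 0.1053] [324.8513 148.4082]
caul 0.64 [ 0.3991 -0.1896  0.0215] [457.2713 331.8664]
chisel 0.72 [0.4182 0.0087 0.0198] [335.5619 318.8019]
scene [ 0.962  -0.1477  0.6603]
clamp 0.86 [ 0.5525 -0.1877  0.0497] [190.6637 298.4093]
clamp 0.48 [ 0.5399 -0.1559  0.0747] [206.3266 275.6186]
jaw_lip 0.69 [ 0.5518 -0.1597  0.074 ] [205.8295 282.9897]
stop_face 0.58 [ 0.5524 -0.1896  0.0523] [189.006  297.8947]
glue 0.62 [ 0.7053 -0.1464  0.0978] [242.992  365.9058]
mallet 0.87 [0.7095 0.02   0.103 ] [365.5057 320.2205]
caul 0.86 [ 0.4068 -0.2032  0.0212] [165.8501 241.5217]
chisel 0.85 [ 0.4187 -0.0026  0.0171] [279.508  213.4503]
0.9
```

View pics/top1.png

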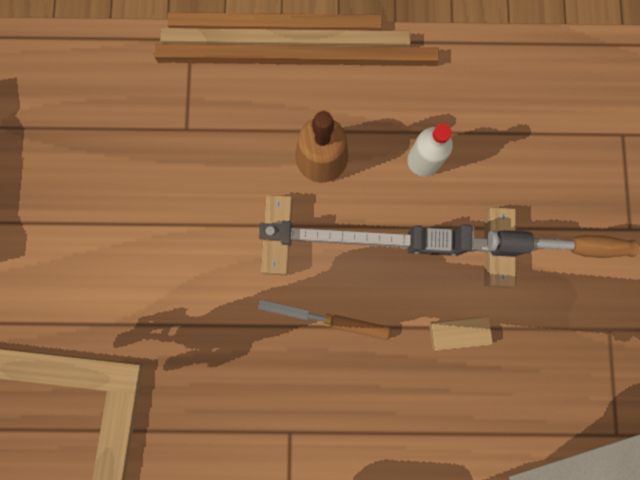

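View pics/scene1.png

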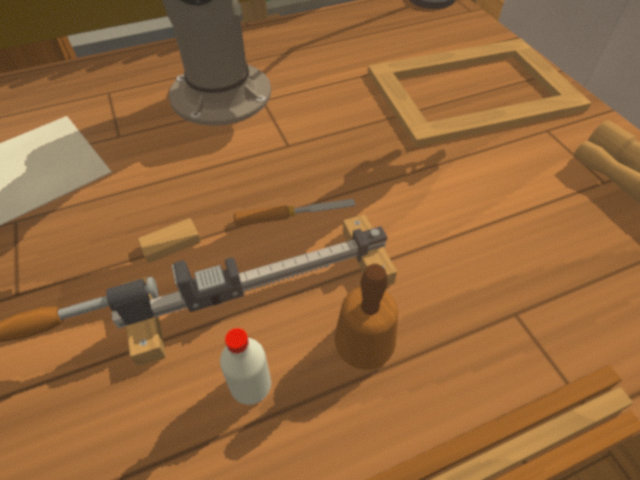

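The top view shows the stop at about px (275,232), the jaw at (440,240) with its latch plate at (439,239), and the mallet and glue on the far side. The scene view agrees. I'll measure the bar axis next.

Run:
```python
from h import *
im=cv2.imread("pics/top1.png")
cv2.imwrite("pics/c1.png",cv2.resize(im[205:275,400:480],None,fx=8,fy=8,interpolation=cv2.INTER_CUBIC))
cv2.imwrite("pics/c2.png",cv2.resize(im[205:275,250:350],None,fx=8,fy=8,interpolation=cv2.INTER_CUBIC))
```

```text
(no output)
```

View pics/c1.png

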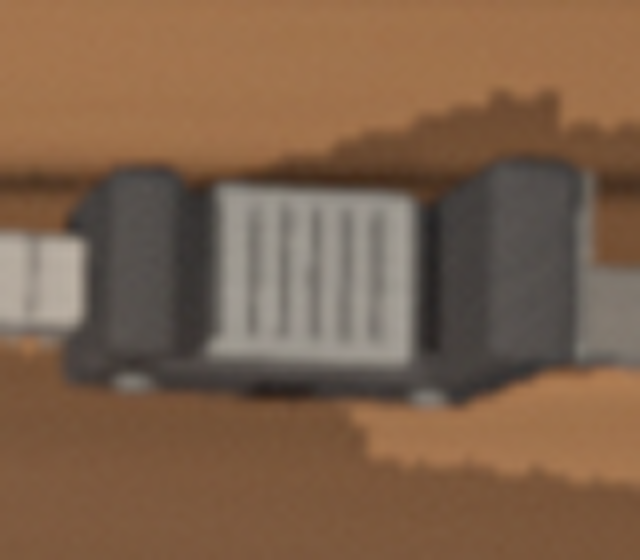

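View pics/c2.png

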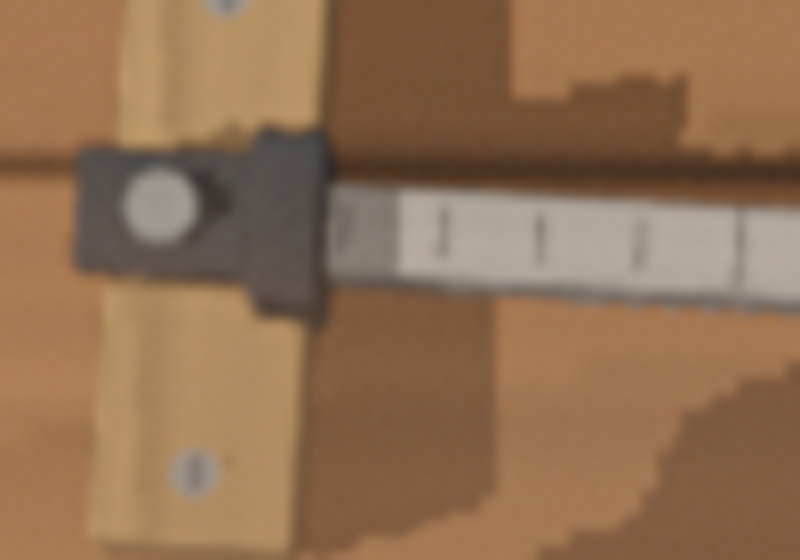

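```bash
cat >> h.py <<'E'
def goal(X,yaw_axis):
    """offset/turn numbers (tool frame) for TCP to X, tool down, tool y along yaw_axis"""
    from scipy.spatial.transform import Rotation as Ro
    o=r.get_obs(); R0=Ro.from_rotvec(o["orientation"]); y=np.append(yaw_axis,0.); y/=np.linalg.norm(y); z=np.array([0,0,-1.])
    R1=Ro.from_matrix(np.array([np.cross(y,z),y,z]).T)
    return R0.inv().apply(np.array(X)-o["tcp_pos"])/0.5,(R0.inv()*R1).as_rotvec()/1.5
E
python3 - <<'E'
from h import *
np.set_printoptions(precision=4,suppress=True)
f=imaging.grab_frame("top")
P=ray_at(f,439.1,239.25,.074);L=ray_at(f,418.1,239.4,.084);S=ray_at(f,290.9,233.5,.064);S2=ray_at(f,295.6,234.6,.05)
print(P,L,S,S2); d=(S-P)[:2];D=np.linalg.norm(d);d/=D
print("dir",d,"dist plate-face",D,"q",.2-(D-.042), np.degrees(np.arctan2(d[0],d[1])))
print(goal([P[0],P[1],.15],d))
print(r.get_obs()["clock"])
E
```

```text
[ 0.5433 -0.1517  0.074 ] [ 0.5412 -0.1168  0.084 ] [0.5516 0.0822 0.064 ] [0.5521 0.0752 0.05  ]
dir [0.0353 0.9994] dist plate-face 0.23404329849700298 q 0.007956701502997043 2.0246468783167235
(array([-1.1186, -1.2032,  0.1906]), array([ 0.   ,  0.   , -0.245]))
0.95
```

>>> carry_out --offset '[[-0.56,-0.6,0],[-0.56,-0.6,0],[-0.56,-0.6,0],[-0.56,-0.6,0],[-0.56,-0.6,0],[-0.56,-0.6,0],[-0.56,-0.6,0],[-0.56,-0.6,0]]' --turn '[[0,0,-0.245],[0,0,-0.245],[0,0,-0.245],[0,0,-0.245],[0,0,-0.245],[0,0,-0.245],[0,0,-0.245],[0,0,-0.245]]' --hand 1 --force 60

```text
clock: 1.75
tcp_pos: [0.4015, 0.2431, 0.2457]
orientation: [0.055, 3.14, 0.001]
contact_force: [-0.3, -1.1, 0.1]
grip_width: -0.0001
```

Run:
```python
from h import *
print(r.get_obs()["tcp_pos"],goal([.5433,-.1517,.15],np.array([.0353,.9994])))
```

```text
[0.40150293 0.24306038 0.24565326] (array([-0.31111028, -0.77918622,  0.19090859]), array([5.25894695e-04, 4.64113455e-04, 3.72430937e-05]))
```

>>> carry_out --offset '[[-0.311,-0.779,0],[-0.311,-0.779,0],[-0.311,-0.779,0],[-0.311,-0.779,0],[-0.311,-0.779,0.05],[-0.311,-0.779,0.1],[-0.311,-0.779,0.15],[-0.311,-0.779,0.19]]' --turn '[[0,0,0],[0,0,0],[0,0,0],[0,0,0],[0,0,0],[0,0,0],[0,0,0],[0,0,0]]'

```text
clock: 2.55
tcp_pos: [0.5324, -0.1187, 0.1771]
orientation: [0.057, 3.137, -0.001]
contact_force: [1.0, 0.5, 0.5]
grip_width: 0.0004
```

>>> carry_out --offset '[[0,0,0],[0,0,0],[0,0,0]]' --turn '[[0,0,0],[0,0,0],[0,0,0]]'

```text
clock: 2.85
tcp_pos: [0.531, -0.1149, 0.1769]
orientation: [0.053, 3.14, 0.001]
contact_force: [0.3, 0.1, -0.3]
grip_width: -0.0002
```

Run:
```python
from h import *
o=r.get_obs();print(o["clock"],o["tcp_pos"],o["contact_force"],goal([.5433,-.1517,.1],np.array([.0353,.9994])))
f=imaging.grab_frame("wrist"); a=f["pixels"][:,:,::-1]
g=imaging.grab_frame("scene"); b=cv2.resize(g["pixels"][200:380,100:340,::-1],None,fx=2.6,fy=2.6)
cv2.imwrite("pics/w1.png",a); cv2.imwrite("pics/s2.png",b)
```

```text
2.85 [ 0.53099733 -0.11491122  0.17687713] [ 0.32763486  0.13661275 -0.34133848] (array([-0.02695388, -0.07282918,  0.15371678]), array([0.00052955, 0.00050021, 0.00108148]))
```

View pics/w1.png

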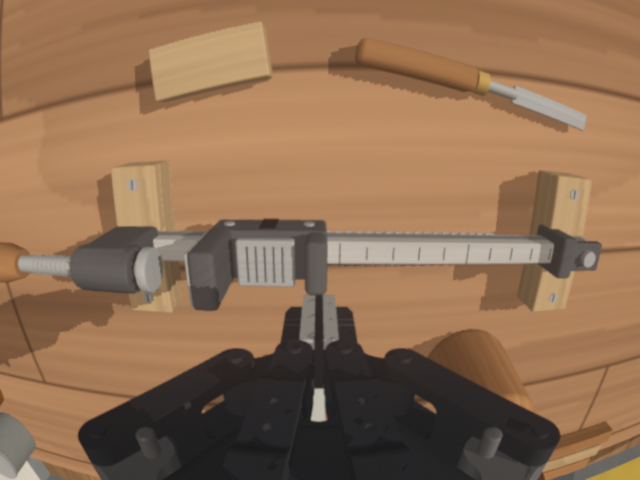

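View pics/s2.png

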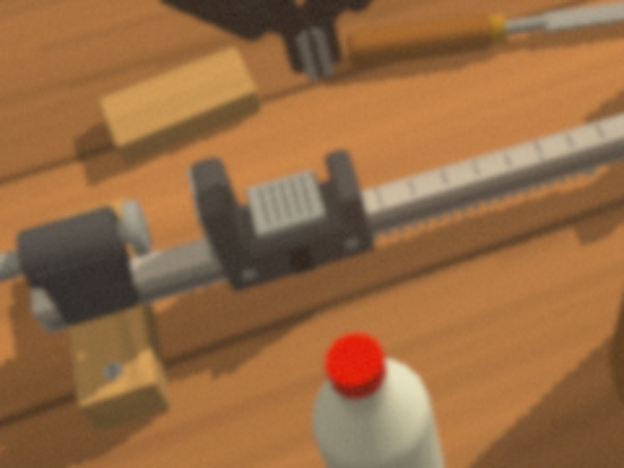

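The wrist view shows the plate centred at about px (266,262), the lip top at (316,262) and the fingertips at (319,297). The camera is on the robot side, away from the mallet. I'll check the plate position by fisheye.

Run:
```python
from h import *
np.set_printoptions(precision=4,suppress=True)
f=imaging.grab_frame("wrist")
def fray(u,v,z):
    x=(u-f["cx"])/f["fx"];y=(v-f["cy"])/f["fy"];th=np.hypot(x,y);d=np.array([x/th*np.sin(th),y/th*np.sin(th),np.cos(th)])
    R=np.array(f["R"]);o=-R.T@f["t"];d=R.T@d;return o+d*(z-o[2])/d[2]
for n,u,v,z in (("plate",266,262,.074),("lipL-top",307.5,268,.084),("lip",316,264,.084),("stop",553,262,.064),("tips",319,297,r.get_obs()["tcp_pos"][2]-.014)): print(n,fray(u,v,z))
for q in ("latch_top","jaw_lip"):
    for d in look_for(q,"wrist")[:1]: print(q,d["score"],world(f,d["xyz"]))
```

```text
plate [ 0.5422 -0.1504  0.074 ]
lipL-top [ 0.5432 -0.122   0.084 ]
lip [ 0.5406 -0.1164  0.084 ]
stop [0.5565 0.0759 0.064 ]
tips [ 0.5239 -0.1141  0.1633]
latch_top 0.61 [ 0.5436 -0.1515  0.0738]
jaw_lip 0.75 [ 0.5328 -0.1582  0.0785]
```

>>> carry_out --offset '[[-0.027,-0.072,0],[-0.027,-0.072,0.05],[-0.027,-0.072,0.1],[-0.027,-0.072,0.1],[-0.027,-0.072,0.1]]' --turn '[[0,0,0],[0,0,0],[0,0,0],[0,0,0],[0,0,0]]'

```text
clock: 3.6
tcp_pos: [0.5429, -0.1522, 0.1268]
orientation: [-0.054, -3.141, -0.0]
contact_force: [-0.0, 0.4, 0.7]
grip_width: 0.0002
```

Run:
```python
from h import *
np.set_printoptions(precision=4,suppress=True)
o=r.get_obs();print(o["clock"],o["tcp_pos"],o["contact_force"],goal([.543,-.151,.0805],np.array([.0353,.9994])))
```

```text
3.6 [ 0.5429 -0.1522  0.1268] [-0.0308  0.4208  0.7395] (array([-0.0001,  0.0025,  0.0925]), array([ 0.0001, -0.0002,  0.0004]))
```

>>> carry_out --offset '[[0,0.002,0.04],[0,0.002,0.06],[0,0.002,0.07],[0,0.002,0.08],[0,0.002,0.088],[0,0.002,0.088]]' --turn '[[0,0,0],[0,0,0],[0,0,0],[0,0,0],[0,0,0],[0,0,0]]'

```text
clock: 4.2
tcp_pos: [0.5433, -0.1517, 0.0829]
orientation: [0.055, 3.14, 0.0]
contact_force: [-1.4, 0.8, 7.1]
grip_width: 0.0002
```

>>> carry_out --offset '[[0,0,0.004],[0,0,0.008],[0,0,0.008],[0,0,0.008]]' --turn '[[0,0,0],[0,0,0],[0,0,0],[0,0,0]]'

```text
clock: 4.6
tcp_pos: [0.5435, -0.1519, 0.0805]
orientation: [0.056, 3.14, 0.001]
contact_force: [-6.1, 1.1, 18.3]
grip_width: 0.0002
```

>>> carry_out --offset '[[0,0.01,0],[0,0.02,0],[0,0.03,0],[0,0.04,0],[0,0.05,0],[0,0.06,0],[0,0.07,0],[0,0.08,0]]' --turn '[[0,0,0],[0,0,0],[0,0,0],[0,0,0],[0,0,0],[0,0,0],[0,0,0],[0,0,0]]'

```text
clock: 5.4
tcp_pos: [0.5452, -0.1133, 0.0805]
orientation: [0.058, 3.138, -0.002]
contact_force: [-2.5, -2.2, 15.4]
grip_width: -0.0003
```

Sliding at 2 N with the latch down. I'll keep going.

>>> carry_out --offset '[[0,0.015,0],[0,0.03,0],[0,0.045,0],[0,0.06,0],[0,0.075,0],[0,0.09,0],[0,0.105,0],[0,0.12,0]]' --turn '[[0,0,0],[0,0,0],[0,0,0],[0,0,0],[0,0,0],[0,0,0],[0,0,0],[0,0,0]]'

```text
clock: 6.2
tcp_pos: [0.5478, -0.053, 0.0805]
orientation: [0.058, 3.138, -0.001]
contact_force: [-3.7, -3.0, 15.1]
grip_width: -0.0001
```

>>> carry_out --offset '[[0,0.015,0],[0,0.03,0],[0,0.045,0],[0,0.06,0],[0,0.075,0],[0,0.09,0],[0,0.105,0],[0,0.12,0]]' --turn '[[0,0,0],[0,0,0],[0,0,0],[0,0,0],[0,0,0],[0,0,0],[0,0,0],[0,0,0]]'

```text
clock: 7.0
tcp_pos: [0.5505, 0.0073, 0.0805]
orientation: [0.058, 3.137, -0.001]
contact_force: [-1.4, -3.5, 12.7]
grip_width: 0.0001
```

>>> carry_out --offset '[[0,0.01,0.001],[0,0.02,0.002],[0,0.03,0.002],[0,0.04,0.002],[0,0.05,0.002],[0,0.06,0.002],[0,0.07,0.002],[0,0.08,0.002]]' --turn '[[0,0,0],[0,0,0],[0,0,0],[0,0,0],[0,0,0],[0,0,0],[0,0,0],[0,0,0]]'

```text
clock: 7.8
tcp_pos: [0.5524, 0.0432, 0.0805]
orientation: [0.061, 3.136, -0.006]
contact_force: [-2.0, -14.8, 19.9]
grip_width: -0.0
```

>>> carry_out --offset '[[0,0.005,0],[0,0.01,0],[0,0.015,0],[0,0.02,0]]' --turn '[[0,0,0],[0,0,0],[0,0,0],[0,0,0]]'

```text
clock: 8.2
tcp_pos: [0.5536, 0.0533, 0.0804]
orientation: [0.062, 3.134, -0.005]
contact_force: [-1.0, -10.8, 18.2]
grip_width: -0.0001
```

>>> carry_out --offset '[[0,0.005,0],[0,0.008,0],[0,0.01,0],[0,0.01,0]]' --turn '[[0,0,0],[0,0,0],[0,0,0],[0,0,0]]'

```text
clock: 8.6
tcp_pos: [0.5535, 0.0545, 0.0804]
orientation: [0.067, 3.134, -0.011]
contact_force: [-0.9, -20.4, 19.7]
grip_width: 0.0001
```

Run:
```python
from h import *
g=imaging.grab_frame("top"); cv2.imwrite("pics/t3.png",cv2.resize(g["pixels"][190:280,240:360,::-1],None,fx=6,fy=6,interpolation=cv2.INTER_CUBIC))
f=imaging.grab_frame("wrist"); cv2.imwrite("pics/w3.png",f["pixels"][:,:,::-1])
```

```text
(no output)
```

View pics/w3.png

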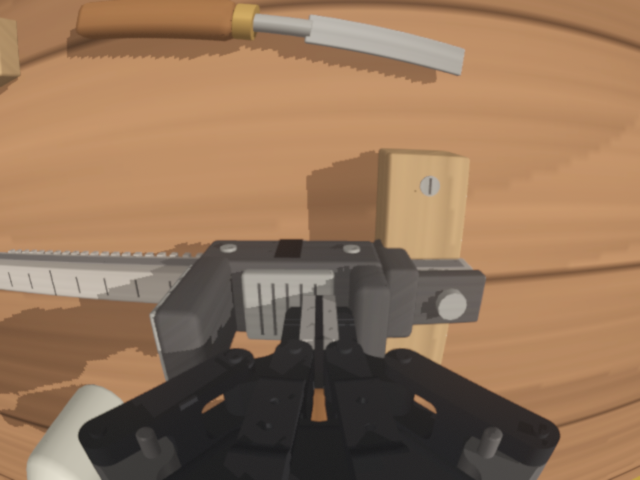

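The wrist view shows the lip at px (368,300) flush against the stop at (400,295), the fingertip against the lip, and a 20 N push. I'll lift straight up, keeping the push on so the jaw can't be dragged back.

>>> carry_out --offset '[[0,0,-0.008],[0,0,-0.016],[0,0,-0.024],[0,0,-0.03],[0,-0.004,-0.04],[0,-0.012,-0.06],[0,-0.014,-0.1],[0,-0.014,-0.14]]' --turn '[[0,0,0],[0,0,0],[0,0,0],[0,0,0],[0,0,0],[0,0,0],[0,0,0],[0,0,0]]'

```text
clock: 9.5
tcp_pos: [0.5502, 0.0563, 0.1486]
orientation: [0.055, 3.141, 0.0]
contact_force: [-0.1, 0.2, 0.7]
grip_width: -0.0001
```

>>> carry_out --offset '[[0,0,-0.1],[0,0,-0.2],[0,0,-0.2],[-0.0,-0.0,-0.2],[0,0,-0.2]]' --turn '[[0,0,0],[0,0,0],[0,0,0],[0,0,0],[0,0,0]]'

```text
clock: 10.0
tcp_pos: [0.5495, 0.0565, 0.2469]
orientation: [-0.054, -3.14, -0.0]
contact_force: [-1.2, 0.6, -0.2]
grip_width: 0.0
```

Run:
```python
from h import *
np.set_printoptions(precision=4,suppress=True)
o=r.get_obs();print(o["clock"],o["tcp_pos"],o["contact_force"],np.abs(o["qvel"]).max())
g=imaging.grab_frame("scene")
for q in ("glue","mallet","caul","chisel"):
    for d in look_for(q,"scene")[:1]: print(q,world(g,d["xyz"]))
f=imaging.grab_frame("wrist")["pixels"]
a=cv2.resize(f[150:400,140:540,::-1],(600,375)); b=cv2.resize(g["pixels"][190:400,230:430,::-1],(375,375)) 
cv2.imwrite("pics/e.png",cv2.resize(np.hstack([a,b]),None,fx=.82,fy=.82))
```

```text
10.0 [0.5495 0.0565 0.2469] [-1.2139  0.6227 -0.2381] 0.020253658375617163
glue [ 0.7034 -0.1448  0.1011]
mallet [0.7075 0.0191 0.1015]
caul [ 0.4082 -0.2025  0.0223]
chisel [ 0.418  -0.0046  0.0164]
```

View pics/e.png

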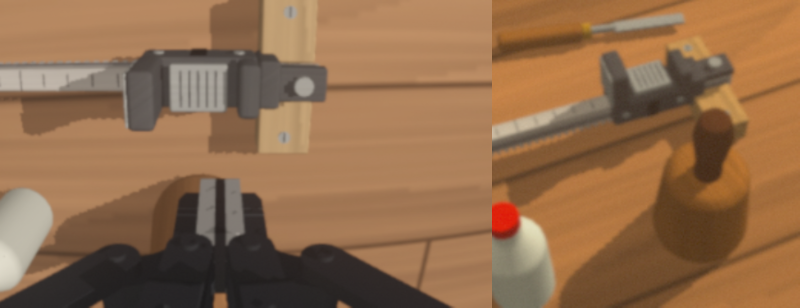

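The jaw is flush against the stop, the plate is raised, the bystanders haven't moved, and the robot is clear of everything. I'm handing in.

Run:
```python
from h import *
g=imaging.grab_frame("wrist")
for d in look_for("latch_top","wrist")[:1]: print(d["score"],world(g,d["xyz"]))
print(r.hand_in())
```

```text
0.82 [0.55317595 0.04361577 0.07284629]
the job is handed in; nothing more can be done
None
```

The bar clamp is open: the jaw is hard against the end stop, the latch is back up, and the job was handed in at about 10 s of the 35 s. The hand-in gave no verdict.

I pressed the latch down onto its stop with the closed fingertips and slid the jaw about 192 mm along the bar with it held down. I then pushed the lip to about 20 N against the end stop and lifted straight up so the latch could spring back.

Last checks:
- **Jaw:** the pictures show the lip flush with the stop.
- **Latch:** the network put the plate top at 73 mm, against 74 mm when fully up and 66.5 mm when down. That reading is only good to about 4 mm, but it agrees with the picture.
- **Bystanders:** the glue bottle, mallet, pine block and chisel were all within about 2 mm of their first readings.
- **Robot:** it was well clear, with contact force near zero.

No check failed. Two earlier readings were off:
- The wrist-camera reading of the end stop differed from the top camera's by 5 to 6 mm, along and across the bar.
- The wrist-camera network put the jaw lip about 40 mm off, so I ignored that one.

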